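# Hold a bayonet leak-test plug turned in a motorcycle crankcase

### The arm

A 6-joint arm with a two-finger parallel gripper is mounted at the origin on the work surface. World frame = base frame: x ahead of the robot, y to its left, z up, the work surface at z = 0. Lengths are in m, angles in rad, forces in N, time in s.
With the tool pointing down it reaches from about 0.375 to 0.9 m from the base axis. Payload 3.1 kg.
Tool frame: the origin (TCP) lies between the finger pads; the fingertips stand 19 mm ahead of it and the grasp point (between the pads) is the TCP; z points along the fingers, y is the line along which they close (so a half turn about z gives the same grasp; the last joint's range is limited). The gripper opens to 87 mm and grips with 3 to 60 N. Pads are 19 mm wide; open, the fingers measure 117 mm over their backs; the gripper's body (75 mm by 190 mm) begins 51 mm behind the grasp point.
Start: joints at [1.073, 0.527, 1.433, -0, 1.181, -0.178], TCP at [0.196, 0.593, 0.242] pointing down, gripper open.
Joint ranges: [-3.08, 3.08], [-0.75, 2.2], [0.22, 2.44], [-1.43, 4.57], [0, 2.65], [-2.85, 2.85]. Speed limits (rad/s): [2.79, 2.79, 3.14, 3.14, 3.14, 3.14].

### API

Orientations are given as a unit quaternion [x, y, z, w].
In Python, from rig import robot, camera, camera_info, hand_in gives the robot as it stands.
- The arm moves only by the shell command python3 -m handwheel 'ROWS' [FORCE]. ROWS is a JSON object of lists of equal length, an entry for each row: "hand": the opening, from 0 (shut) to 1 (fully open); "translation": the shift along the world's x, y, z in mm, a list of three; "turn": the turn, a rotation vector about the world's x, y, z in rad, a list of three. In form: {"hand": [hand, ...], "translation": [[tx, ty, tz], ...], "turn": [[ax, ay, az], ...]}. A call has 1 to 12 rows; each row is the pose to reach, as a shift and turn from the pose commanded when the call began; what a row does not reach only later rows make up. A row lasts 1/12 s, in which the tool goes at most 41.7 mm and 7.16 degrees, less where a joint would pass 70% of its speed; a pose out of reach is approached as far as the arm can. A call with a gripper value outside its range is refused whole. The fingers move at their own pace and stop on an object; FORCE is the grip in N (left out, the last holds). Time passes only in rows, so rows that repeat a pose let the fingers close. It gives the time, the measured TCP pose, the force, the opening and the grip force at its end, in the units of the state.
- robot.get_obs(): the state, without advancing time (a new reading comes with each control period).
- camera(name): name is "scene" or "side" or "wrist"; returns (picture, depth): 420x560x3 uint8, red, green, blue; 420x560 float32, m along the optical axis (not along the pixel's ray), 0 where there is no reading.
- camera_info(name): a dict with "vertical_fov" (degrees; the focal length in pixels is half the picture's height over the tangent of half this angle, whatever the lens; pixels are square), "cx", "cy" (the principal point, pixels), "world_from_camera" (4x4, takes a point from camera to world coordinates). Camera axes: x right, y down, z forward; pixel columns grow to the right and rows downward; lengths in m; the calibration is good to about 2 mm. A picture is of the moment at which its call begins: read the wrist's pose just before it. camera_info takes no time and is no camera call; for the wrist camera it gives the pose at the moment of the call.
- hand_in(): hands the job in; it is judged then, once.
The state is a dict: "time": time; "q": joint angles; "joint_velocities": joint speeds; "joint_torque": joint torques, N m; "position": TCP position; "tool_rot": TCP orientation; "ft_force": force on the tool from outside, world axes, zero at the start; "moment": the same for the moment, N m; "grip_width": finger opening in m; "grip_force": force on a finger pad.
Only numpy, scipy, OpenCV 4.12 (cv2) and the standard library are available. Lean on these libraries where they do the work, as an engineer would, in place of code of your own. Each camera call takes 0.05 s, during which the arm holds its last target. There are 200 camera calls.

### The job

Pick up the blue leak-test plug by its bar handle, enter its two lugs in the slots of the filler neck on the crankcase, push it in against the spring until its flange sits on the neck, then, still pressing, twist it a quarter turn clockwise (seen from above) so that the handle points at the red marks. The valve inside is spring-loaded, so finish while still gripping the plug, holding it pressed fully home and fully turned; leave the piston, the red bottle and the bearing where they are.

Things in the scene. Friction and masses are not known exactly. Their poses are not given: they have to be found in the camera images.
- plug: Loose leak-test plug, about 0.16 kg, standing upright on its stub. Origin: centre of the stub's underside; z up along its axis, x along handle and lugs. Steel stub 32 mm diameter, 23 mm long, 3 mm chamfer at its foot; above it a blue flange 54 mm diameter, 6 mm thick; above that a blue bar handle 46 mm long (x), 14 mm thick (y), 65.5 mm high overall. A half turn about z changes nothing.
- plug_lug (a point): Tip of the lug on the plug's +x side, 23.5 mm from the axis and 9 mm above the plug's origin; a second lug is opposite. Each lug is 8 mm wide (along y) and 6 mm high (its top is 11 mm under the flange).
- plug_seat (a point): Centre of the underside of the plug's flange, 23 mm above the plug's origin; same axes as the plug.
- plug_handle (a point): Point on the plug's axis in the bar handle at the height to grip, 53 mm above the plug's origin (24 mm above the flange's upper face); pinch the handle across its 14 mm thickness.
- crankcase: Fixed dark crankcase, 200 x 150 mm, on timber blocks, round grey cover on top 85 mm above the bench; origin on the bench under the neck's axis. The neck is its highest part. A shaft with a sprocket stands out of its +y side to 105 mm from the axis, a boss out of its +x end to 125 mm, four studs in its corners reach 88 mm high.
- port (a point): Centre of the mouth of the aluminium neck on the crankcase, at its rim 115 mm above the bench; z up, x towards a slot. Neck 68 mm outside diameter, bore 35.6 mm; slots on its +x and -x sides (yellow marks outside), about 14 mm wide at the bore, reach 26 mm from the axis through a ledge 7 mm thick. Below the ledge the lugs can turn. Red marks on the +y and -y sides.
- spring_pin (a joint): Brass spring pin on the neck's axis: 0 up, grows (m) as it is pushed down. It meets the plug when plug_seat is 9 mm above port, pushing back with 4 N, and about 8 N when the flange rests on the rim (plug_seat at port). Lugs are under the ledge, free to turn, below 4 mm above port; if not pressed when turned, the pin lifts the plug up to 4 mm.
- valve (a joint): Spring-loaded valve ring in the neck, turned by the lugs: 0 at rest, growing (rad) clockwise seen from above. Its dogs are met after about 0.15 rad, so its value is the plug's turn from the slots less about 0.15; stop at 1.45. A spring turns it back with 0.05 N m at rest, 0.15 N m at the stop.
- piston: Bystander: aluminium piston, 72 mm diameter, 58 mm high, upright; origin at the centre of its underside.
- bottle: Bystander: red bottle, 40 mm diameter, 85 mm high, upright; origin at the centre of its underside.
- bearing: Bystander: steel ring, 70 mm diameter, 17 mm high, lying flat; origin at the centre of its underside.
Things that resemble listed ones, but are neither listed nor needed, are in the scene too. Of the things that look like the plug, take the one that is farthest to the robot's left at the start.

How it is judged:
By the outcome, as a careful person would: the job done as asked, in the order asked, and still so for the second after the job is handed in, while the arm keeps its last pose, push and grip.
It also fails if it takes over 40 s, if anything falls off the work surface, if the arm or the gripper's body presses on something with over 40 N, if the wrist force passes 120 N, or if a joint passes its speed limit or range.

## Working session

There is one attempt and no reset: what is moved stays moved. The work goes in short steps, Python scripts to look and compute and a shell command to move; the robot and the scene stay as the last step left them, time stands still between calls to the robot, and variables do not carry over. Pictures are saved under pics/ and viewed, at most 10 in all, crops included, and the job is handed in when it is done.

```bash
mkdir -p pics
cat > h.py <<'E'
import numpy as np, cv2
from rig import robot, camera, camera_info, hand_in
def snap(n,f):
    i=camera_info(n); p,d=camera(n); cv2.imwrite('pics/'+f+'.png',p[:,:,::-1]); np.savez('pics/'+f+'.npz',p=p,d=d,T=i['world_from_camera'],k=[i['vertical_fov'],i['cx'],i['cy']]); return p,d,i
def load(f):
    z=np.load('pics/'+f+'.npz'); p,d,T,k=z['p'],z['d'],z['T'],z['k']
    F=p.shape[0]/2/np.tan(np.radians(k[0]/2))
    v,u=np.mgrid[:p.shape[0],:p.shape[1]]
    X=np.stack([(u-k[1])/F*d,(v-k[2])/F*d,d],-1)@T[:3,:3].T+T[:3,3]
    X[d==0]=np.nan
    return p,d,X
E
python3 - <<'E'
from h import *
for n in ['scene','side','wrist']:
    i=snap(n,n+'0')[2]; print(n,i['vertical_fov'],i['cx'],i['cy'],np.round(i['world_from_camera'],3).tolist())
o=robot.get_obs(); print(o)
E
```

```text
scene 49.37968027043732 275.6035629349186 209.72705393501576 [[-0.32, 0.764, -0.56, 1.138], [0.947, 0.249, -0.201, 0.119], [-0.015, -0.595, -0.804, 0.945], [0.0, 0.0, 0.0, 1.0]]
side 50.80558374518465 278.02740071672537 205.47486897155582 [[0.887, -0.296, 0.355, 0.263], [-0.463, -0.559, 0.689, -0.696], [-0.005, -0.775, -0.632, 0.632], [0.0, 0.0, 0.0, 1.0]]
wrist 67.64250623760589 283.61008081743705 205.05695482175818 [[0.313, 0.917, 0.245, 0.129], [0.95, -0.302, -0.082, 0.615], [-0.002, 0.259, -0.966, 0.383], [0.0, 0.0, 0.0, 1.0]]
{'time': 0.15, 'q': array([ 1.07352648e+00,  5.28240137e-01,  1.43358852e+00, -3.18921233e-06,
        1.18142992e+00, -1.78486828e-01]), 'joint_velocities': array([ 1.35505241e-04, -2.37599583e-03, -4.05552333e-03, -7.84038280e-04,
       -1.51335187e-04,  2.85165377e-05]), 'joint_torque': array([ 6.56728880e-04, -4.40429127e+01, -1.76842886e+01,  6.33610552e-02,
        5.53082395e-02, -9.34274703e-05]), 'position': array([0.19559092, 0.59305076, 0.24081029]), 'tool_rot': array([ 1.58716803e-01,  9.87323798e-01, -7.86353506e-04, -2.74723374e-04]), 'ft_force': array([0.27184056, 1.38089091, 0.60151142]), 'moment': array([-0.05002523,  0.04409083,  0.02180176]), 'grip_force': 0.0, 'grip_width': 0.08672769133303779}
```

View pics/scene0.png

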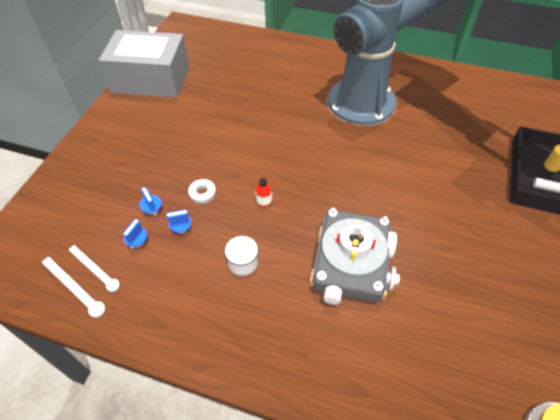

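View pics/side0.png

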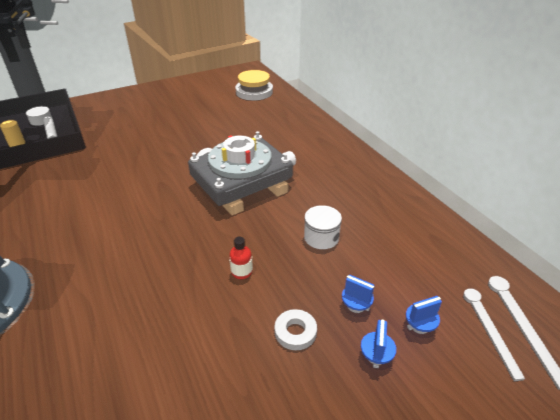

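Three plug look-alikes: scene (150,203), (135,236) and (179,221); side (378,348), (423,318) and (358,294). In the scene view +y, the robot's left, points right, so (179,221) looks like the target. I'll check this with positions.

```bash
python3 - <<'E'
from h import *
for f in ['scene0','side0']:
    p,d,X=load(f); P=p.astype(int)
    blue=((P[...,2]>120)&(P[...,2]-P[...,0]>70)&(P[...,2]-P[...,1]>50)&np.isfinite(X[...,2])&(X[...,2]>0.005)).astype(np.uint8)
    n,l,s,c=cv2.connectedComponentsWithStats(blue)
    for k in range(1,n):
        if s[k,4]<40: continue
        Q=X[l==k]; top=Q[Q[:,2]>np.nanmax(Q[:,2])-0.03]; fl=Q[Q[:,2]<0.033]
        print(f,c[k].round(),s[k,4],'zmax',Q[:,2].max().round(4),'top mean',np.median(top,0).round(4))
        t=Q[Q[:,2]>0.045]
        if len(t)>5:
            w,V=np.linalg.eigh(np.cov(t[:,:2].T)); print('   handle',t.mean(0).round(4),'ang',np.degrees(np.arctan2(V[1,1],V[0,1])).round(1), 'sd',np.sqrt(w).round(4))
    for nm,col in (('red',(P[...,0]>140)&(P[...,1]<70)&(P[...,2]<70)),('yel',(P[...,0]>150)&(P[...,1]>120)&(P[...,2]<90))):
        m=(col&(X[...,2]>0.05)&(X[...,2]<.2)).astype(np.uint8)
        n,l,s,c=cv2.connectedComponentsWithStats(m)
        for k in range(1,n):
            if s[k,4]>=6: print(f,nm,c[k].round(),s[k,4],np.median(X[l==k],0).round(4))
    nk=(X[...,2]>0.108)&(X[...,2]<0.122)
    Q=X[nk]; m=np.median(Q,0); Q=Q[np.hypot(*(Q-m)[:,:2].T)<.05]; (a,b),r=cv2.minEnclosingCircle(Q[:,:2].astype(np.float32)); print('neck',len(Q),a,b,r,np.median(Q,0))
E
python3 - <<'E'
import cv2
a=cv2.imread('pics/scene0.png'); b=cv2.imread('pics/side0.png')
x=cv2.resize(a[200:250,110:210],(800,400),interpolation=2)[:, :400*2]
c=[cv2.resize(a[180:255,115:215],(400,300),interpolation=2),cv2.resize(a[210:285,310:410],(400,300),interpolation=2),
cv2.resize(b[265:370,320:460],(400,300),interpolation=2),cv2.resize(b[120:195,190:290],(400,300),interpolation=2)]
cv2.imwrite('pics/c1.png',cv2.vconcat([cv2.hconcat(c[:2]),cv2.hconcat(c[2:])]))
E
```

```text
scene0 [150. 203.] 306 zmax 0.0708 top mean [ 0.5898 -0.4069  0.0606]
   handle [ 0.5868 -0.4123  0.0597] ang 52.8 sd [0.0051 0.0143]
scene0 [179. 223.] 335 zmax 0.0686 top mean [ 0.6141 -0.3197  0.0531]
   handle [ 0.6134 -0.3197  0.057 ] ang 121.8 sd [0.0013 0.013 ]
scene0 [136. 236.] 349 zmax 0.0698 top mean [ 0.6837 -0.4027  0.055 ]
   handle [ 0.683  -0.4032  0.0572] ang 169.6 sd [0.0021 0.0139]
scene0 red [263. 190.] 119 [ 0.4726 -0.1506  0.0602]
scene0 yel [557. 152.] 87 [0.1211 0.5374 0.0646]
scene0 yel [353. 256.] 15 [0.6172 0.1035 0.1056]
scene0 yel [543. 415.] 14 [0.8049 0.5024 0.0545]
neck 220 0.14359237253665924 -0.5985035300254822 0.04550470784306526 [ 0.15564828 -0.58871297  0.11906249]
side0 [357. 295.] 714 zmax 0.0688 top mean [ 0.6044 -0.3266  0.0555]
   handle [ 0.6042 -0.3264  0.0579] ang 121.6 sd [0.0013 0.0132]
side0 [424. 315.] 820 zmax 0.0691 top mean [ 0.6725 -0.4119  0.0581]
   handle [ 0.6735 -0.4102  0.0593] ang 169.5 sd [0.0042 0.0137]
side0 [378. 346.] 883 zmax 0.0695 top mean [ 0.5697 -0.4286  0.0647]
   handle [ 0.5731 -0.4244  0.0617] ang 51.7 sd [0.0049 0.0142]
side0 red [248. 157.] 33 [0.5787 0.0599 0.1013]
side0 red [240. 254.] 244 [ 0.4586 -0.1649  0.0592]
side0 yel [254.  83.] 53 [0.7997 0.5091 0.0528]
side0 yel [  8. 127.] 133 [0.1095 0.5376 0.0665]
side0 yel [224. 155.] 36 [0.5368 0.0933 0.1009]
neck 0 0.0 0.0 0.0 [nan nan nan]
  return _methods._mean(a, axis=axis, dtype=dtype,
  ret = um.true_divide(
```

View pics/c1.png

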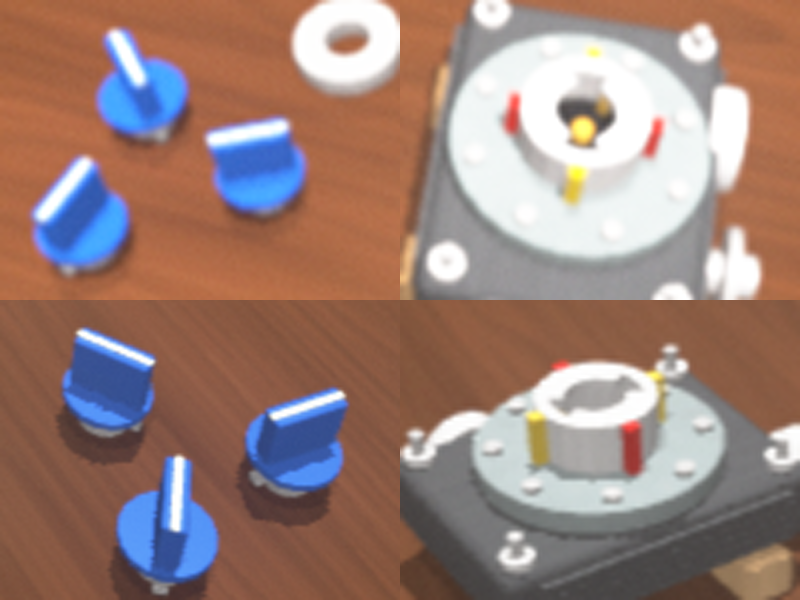

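Target confirmed: the plug at scene (179,223) / side (357,295), about (0.609,-0.323). It has the largest y; the other two are at y ≈ -0.41 and -0.42. The crop shows the yellow slot marks and red marks clearly on the neck. I'll pass over the neck first to measure it with the wrist camera.

```bash
python3 -m handwheel '{"hand":[1,1,1,1,1,1,1,1,1,1,1,1],"translation":[[13,-17,2],[38,-50,6],[64,-83,10],[89,-116,14],[115,-149,18],[140,-182,22],[165,-215,26],[191,-248,30],[216,-281,34],[242,-314,38],[267,-347,42],[292,-380,46]],"turn":[[0,0,0],[0,0,0],[0,0,0],[0,0,0],[0,0,0],[0,0,0],[0,0,0],[0,0,0],[0,0,0],[0,0,0],[0,0,0],[0,0,0]]}'
python3 -m handwheel '{"hand":[1,1,1,1,1,1],"translation":[[25,-33,4],[50,-65,8],[71,-92,12],[85,-110,14],[89,-115,14],[89,-115,14]],"turn":[[0,0,0],[0,0,0],[0,0,0],[0,0,0],[0,0,0],[0,0,0]]}'
python3 - <<'E'
from h import *
snap('wrist','w1'); print(robot.get_obs()['position'])
a=cv2.imread('pics/w1.png'); cv2.imwrite('pics/w1v.png',a)
E
```

```text
time: 1.15
position: [0.4875, 0.213, 0.2875]
tool_rot: [0.159, 0.987, 0.0, -0.0]
ft_force: [0.1, 0.4, 0.9]
grip_width: 0.087
grip_force: 0.0
time: 1.65
position: [0.5767, 0.0983, 0.3009]
tool_rot: [0.16, 0.987, -0.0, -0.0]
ft_force: [-0.9, 0.2, 0.9]
grip_width: 0.087
grip_force: 0.0
[0.57531974 0.09972282 0.30074894]
```

View pics/w1.png

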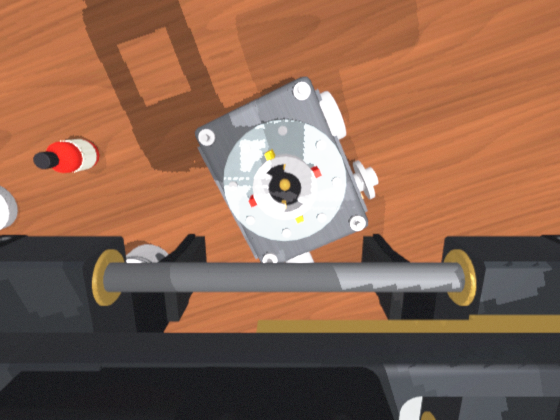

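Wrist view: neck at about (285,186), red marks at (317,172) and (252,201), yellow marks at (269,155) and (299,219).

```bash
cat >> h.py <<'E'
def ray(f,u,v,z):
    q=np.load('pics/'+f+'.npz'); T,k=q['T'],q['k']; F=210/np.tan(np.radians(k[0]/2))
    r=T[:3,:3]@np.array([(u-k[1])/F,(v-k[2])/F,1]); return T[:3,3]+r*(z-T[2,3])/r[2]
E
python3 - <<'E'
from h import *
p,d,X=load('w1'); P=p.astype(int); sub=np.zeros(d.shape,bool); sub[140:235,235:335]=1
for nm,col in (('red',(P[...,0]>140)&(P[...,1]<80)&(P[...,2]<80)),('yel',(P[...,0]>150)&(P[...,1]>120)&(P[...,2]<90))):
    m=(col&sub).astype(np.uint8); n,l,s,c=cv2.connectedComponentsWithStats(m)
    for k in range(1,n):
        if s[k,4]>=6: print(nm,c[k].round(1),s[k,4],'ray',ray('w1',*c[k],.105).round(4),'med',np.nanmedian(X[l==k],0).round(4))
m=sub&(X[...,2]>.107)&(X[...,2]<.125); Q=X[m]; print(len(Q),np.median(Q,0))
v,u=np.nonzero(m); (a,b),r=cv2.minEnclosingCircle(Q[:,:2].astype(np.float32)); print('enc',a,b,r)
h,_,_=cv2.fitEllipse(cv2.convexHull(Q[:,:2].astype(np.float32)*1000)),0,0; print(h)
c=p[130:250,215:355,::-1]; cv2.imwrite('pics/w1c.png',cv2.resize(c,(700,600),interpolation=2))
E
```

```text
red [314.4 168.4] 19 ray [0.5675 0.1367 0.105 ] med [0.5685 0.1367 0.0982]
red [251.2 198.2] 13 ray [0.577  0.0604 0.105 ] med [0.5769 0.0603 0.1073]
yel [269.9 154.2] 60 ray [0.5378 0.096  0.105 ] med [0.5376 0.0964 0.1135]
yel [284.4 184.4] 87 ray [0.5739 0.1002 0.105 ] med [0.5752 0.0997 0.0981]
yel [283.7 201.1] 9 ray [0.5916 0.0935 0.105 ] med [0.5946 0.0928 0.0918]
yel [299.4 218.7] 21 ray [0.6166 0.1039 0.105 ] med [0.614  0.1046 0.1143]
yel [236.3 227.9] 30 ray [0.6044 0.0324 0.105 ] med [ 6.344e-01  5.300e-03 -3.000e-04]
2337 [0.57591358 0.09945543 0.11427819]
enc 0.5765644907951355 0.09910706430673599 0.04220866039395332
((576.4920043945312, 98.80426788330078), (78.48585510253906, 82.7164535522461), 140.530029296875)
```

View pics/w1c.png

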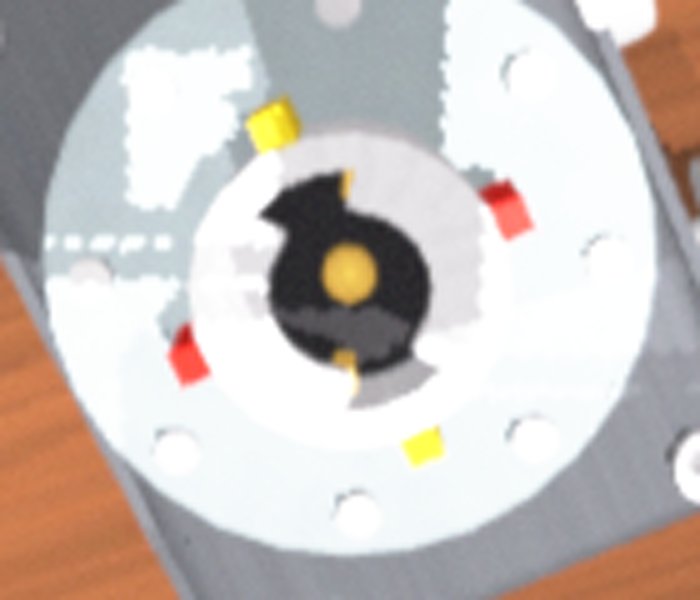

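```bash
python3 -m handwheel '{"hand":[1,1,1,1,1,1,1,1,1,1,1,1],"translation":[[2,-20,-4],[5,-60,-10],[8,-100,-18],[11,-140,-26],[14,-180,-34],[17,-220,-42],[20,-260,-50],[23,-300,-58],[26,-340,-66],[29,-380,-74],[32,-408,-80],[32,-420,-80]],"turn":[[0,0,-0.06],[0,0,-0.12],[0,0,-0.18],[0,0,-0.24],[0,0,-0.3],[0,0,-0.36],[0,0,-0.42],[0,0,-0.48],[0,0,-0.54],[0,0,-0.6],[0,0,-0.66],[0,0,-0.70]]}'
python3 -m handwheel '{"hand":[1,1,1],"translation":[[0,0,0],[0,0,0],[0,0,0]],"turn":[[0,0,0],[0,0,0],[0,0,0]]}'
python3 - <<'E'
from h import *
print('port',ray('w1',285,188,.115), ray('w1',285,187,.115))
snap('wrist','w2'); o=robot.get_obs(); print(o['position'],o['tool_rot'])
p,d,X=load('w2'); P=p.astype(int)
blue=((P[...,2]>100)&(P[...,2]-P[...,0]>60)&(P[...,2]-P[...,1]>40)).astype(np.uint8)
n,l,s,c=cv2.connectedComponentsWithStats(blue)
for k in range(1,n):
    if s[k,4]<100: continue
    Q=X[l==k]; Q=Q[np.isfinite(Q[:,0])]; t=Q[Q[:,2]>.058]; f=Q[(Q[:,2]<.033)]
    print(c[k].round(),s[k,4],Q.max(0).round(4),len(t),len(f))
    if len(t)>10:
        print(' top rect',cv2.minAreaRect(t[:,:2].astype(np.float32)*1000)); print(' flange',cv2.minEnclosingCircle(f[:,:2].astype(np.float32)*1000))
E
```

```text
time: 2.7
position: [0.6073, -0.3218, 0.2193]
tool_rot: [0.489, 0.872, -0.0, -0.001]
ft_force: [-0.6, 0.3, 0.2]
grip_width: 0.0869
grip_force: 0.0
time: 2.95
position: [0.6078, -0.3173, 0.2214]
tool_rot: [0.486, 0.874, 0.001, -0.001]
ft_force: [0.6, -0.1, -0.1]
grip_width: 0.0871
grip_force: 0.0
port [0.57592863 0.10025305 0.115     ] [0.57489473 0.10059625 0.115     ]
[ 0.60799517 -0.31732537  0.22165883] [ 4.86233813e-01  8.73828514e-01  3.90674093e-04 -5.04577821e-04]
[281. 193.] 1752 [ 0.6351 -0.2975  0.0665] 458 1235
 top rect ((608.6044921875, -323.5944519042969), (13.072920799255371, 45.18246078491211), 31.450733184814453)
 flange ((608.4471435546875, -323.888671875), 26.733108520507812)
[220. 243.] 965 [ 0.6089 -0.3322  0.2033] 130 587
 top rect ((580.9705200195312, -374.3341064453125), (25.703887939453125, 87.57522583007812), 7.6976165771484375)
 flange ((581.8267211914062, -421.0125427246094), 29.316362380981445)
[287. 301.] 113 [ 0.6996 -0.2952  0.2899] 86 27
 top rect ((635.2667236328125, -365.16400146484375), (28.79627799987793, 161.84255981445312), 41.45309066772461)
 flange ((676.206787109375, -432.79071044921875), 9.095519065856934)
[305. 297.] 198 [ 0.7291 -0.2909  0.2891] 123 3
 top rect ((643.9171142578125, -354.80615234375), (19.622703552246094, 155.660888671875), 41.46126174926758)
 flange ((716.59716796875, -421.76580810546875), 19.01364517211914)
```

View pics/w2.png

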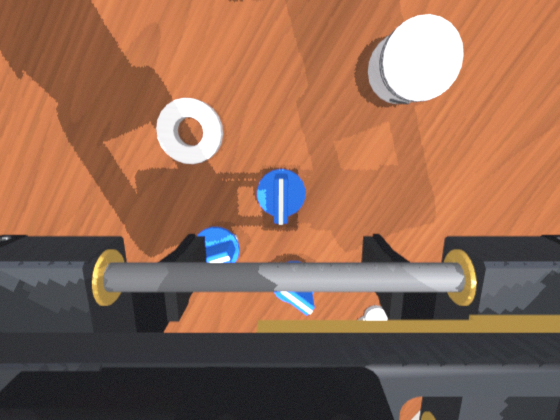

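The target plug is centred at (281,193) in the wrist view, at (0.6085,-0.3237), with its handle normal at 31.5°. The fingers clear both the bearing and the second plug.

```bash
python3 -m handwheel '{"hand":[0.6,0.6,0.6,0.6,0.6],"translation":[[0,-3,-30],[0,-6,-65],[0,-6,-100],[0,-6,-100],[0,-6,-100]],"turn":[[0,0,0],[0,0,0],[0,0,0],[0,0,0],[0,0,0]]}'
python3 -m handwheel '{"hand":[0.6,0.6],"translation":[[0,0,0],[0,0,0]],"turn":[[0,0,0],[0,0,0]]}'
```

```text
time: 3.42
position: [0.6069, -0.3235, 0.1199]
tool_rot: [0.487, 0.874, 0.001, -0.003]
ft_force: [-0.0, -0.5, 1.0]
grip_width: 0.0616
grip_force: 0.0
time: 3.58
position: [0.6097, -0.3266, 0.1246]
tool_rot: [0.487, 0.873, -0.0, 0.003]
ft_force: [0.0, 1.0, -0.2]
grip_width: 0.0546
grip_force: 0.0
```

```bash
python3 -m handwheel '{"hand":[0.6,0.6,0.6,0.6,0.6,0.6],"translation":[[0,0,-20],[0,0,-40],[0,0,-60],[0,0,-68],[0,0,-68],[0,0,-68]],"turn":[[0,0,0],[0,0,0],[0,0,0],[0,0,0],[0,0,0],[0,0,0]]}'
python3 -m handwheel '{"hand":[0.6,0.6],"translation":[[0,0,0],[0,0,0]],"turn":[[0,0,0],[0,0,0]]}'
python3 - <<'E'
from h import *
for i in range(4):
    camera('side'); o=robot.get_obs(); print(o['position'].round(4),o['time'])
E
```

```text
time: 4.08
position: [0.6086, -0.3267, 0.0549]
tool_rot: [0.488, 0.873, -0.0, 0.001]
ft_force: [-0.2, -0.8, 0.1]
grip_width: 0.0523
grip_force: 0.0
time: 4.25
position: [0.6089, -0.327, 0.0554]
tool_rot: [0.488, 0.873, -0.0, 0.002]
ft_force: [-0.0, -0.3, 0.6]
grip_width: 0.0522
grip_force: 0.0
[ 0.6087 -0.3268  0.0551] 4.3
[ 0.6086 -0.3267  0.0548] 4.35
[ 0.6083 -0.3265  0.0545] 4.4
[ 0.6082 -0.3264  0.0542] 4.45
```

```bash
python3 -m handwheel '{"hand":[0.6,0.6,0.6,0,0,0,0,0,0,0,0,0],"translation":[[0,2.5,-1],[0,2.5,-1],[0,2.5,-1],[0,2.5,-1],[0,2.5,-1],[0,2.5,-1],[0,2.5,-1],[0,2.5,-1],[0,2.5,-1],[0,2.5,-1],[0,2.5,-1],[0,2.5,-1]],"turn":[[0,0,0],[0,0,0],[0,0,0],[0,0,0],[0,0,0],[0,0,0],[0,0,0],[0,0,0],[0,0,0],[0,0,0],[0,0,0],[0,0,0]]}' 55
python3 -m handwheel '{"hand":[0,0,0,0,0],"translation":[[0,0,0],[0,0,0],[0,0,0],[0,0,0],[0,0,0]],"turn":[[0,0,0],[0,0,0],[0,0,0],[0,0,0],[0,0,0]]}'
```

```text
time: 5.45
position: [0.6079, -0.3236, 0.0523]
tool_rot: [0.488, 0.873, 0.0, 0.0]
ft_force: [0.7, 0.1, -0.0]
grip_width: 0.0135
grip_force: 55.0
time: 5.87
position: [0.6078, -0.3237, 0.0524]
tool_rot: [0.488, 0.873, -0.0, 0.0]
ft_force: [0.2, -0.4, -0.8]
grip_width: 0.0136
grip_force: 55.0
```

```bash
python3 -m handwheel '{"hand":[0,0,0,0,0,0,0,0,0,0,0,0],"translation":[[0,0,10],[0,0,30],[0,0,60],[0,0,95],[0,10,130],[0,25,155],[0,50,170],[-2,80,175],[-4,110,175],[-6,145,175],[-8,180,175],[-10,215,175]],"turn":[[0,0,0],[0,0,0],[0,0,0],[0,0,0],[0,0,0.05],[0,0,0.12],[0,0,0.2],[0,0,0.3],[0,0,0.4],[0,0,0.5],[0,0,0.6],[0,0,0.7]]}'
python3 -m handwheel '{"hand":[0,0,0,0,0,0,0,0,0,0,0,0],"translation":[[-3,35,0],[-6,70,0],[-9,105,0],[-12,135,0],[-15,160,0],[-18,185,0],[-20,200,0],[-22,207,0],[-22,209,0],[-22,209,0],[-22,209,0],[-22,209,0]],"turn":[[0,0,0.09],[0,0,0.18],[0,0,0.27],[0,0,0.34],[0,0,0.39],[0,0,0.42],[0,0,0.43],[0,0,0.43],[0,0,0.43],[0,0,0.43],[0,0,0.43],[0,0,0.43]]}'
python3 - <<'E'
from h import *
for n in ('wrist','side','scene'):
    snap(n,n[0]+'3')
    o=robot.get_obs(); print(o['position'].round(4),o['time'],o['tool_rot'].round(4),o['grip_width'])
q=o['tool_rot']; print('tool y',np.degrees(2*np.arctan2(q[1],q[0]))-90)
a=cv2.imread('pics/s3.png'); b=cv2.imread('pics/w3.png'); i=np.load('pics/s3.npz')
E
```

```text
time: 6.87
position: [0.597, -0.1071, 0.2279]
tool_rot: [0.157, 0.988, 0.0, -0.0]
ft_force: [1.5, 1.1, -3.0]
grip_width: 0.0132
grip_force: 55.0
time: 7.87
position: [0.5761, 0.0991, 0.2274]
tool_rot: [-0.055, 0.998, -0.0, 0.0]
ft_force: [-0.5, -0.6, -2.3]
grip_width: 0.0137
grip_force: 55.0
[0.5761 0.0992 0.2274] 7.9167 [-5.480e-02  9.985e-01 -2.000e-04  0.000e+00] 0.013929641147128724
[0.5761 0.0992 0.2274] 7.9667 [-5.480e-02  9.985e-01 -1.000e-04 -0.000e+00] 0.013097439694522059
[0.5761 0.0994 0.2273] 8.0167 [-5.480e-02  9.985e-01 -1.000e-04 -0.000e+00] 0.013336148501887541
tool y 96.28806185941218
```

Run:
```python
from h import *
snap('side','d3')
a=cv2.imread('pics/s3.png')[150:270,285:425]; b=cv2.imread('pics/d3.png')[70:190,175:315]; w=cv2.imread('pics/w3.png')
f=lambda x:cv2.resize(x,(400,342),interpolation=2)
cv2.imwrite('pics/c3.png',cv2.vconcat([cv2.hconcat([f(a),f(b)]),cv2.resize(w[100:280,120:450],(800,250))]))
```

```text
(no output)
```

View pics/c3.png

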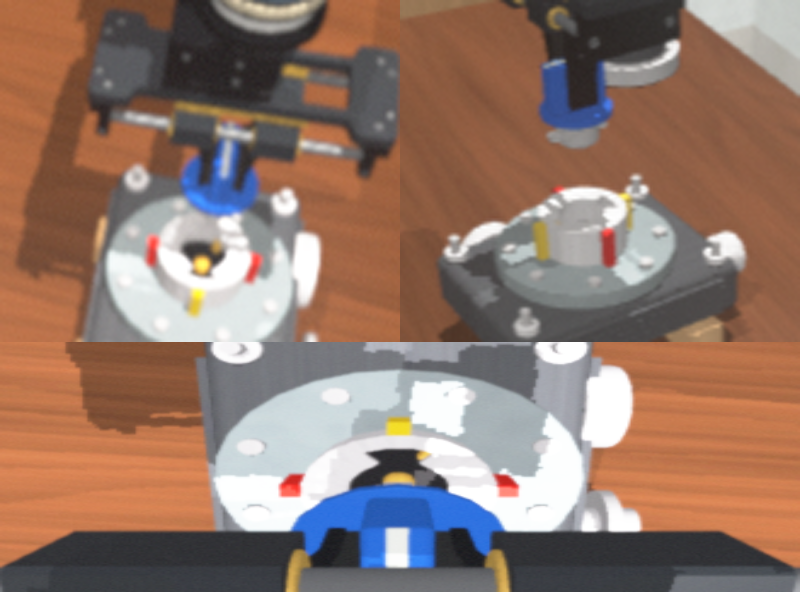

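The wrist view shows the handle, the near yellow mark and the pin all in line (crop x≈398). The red marks are symmetric about that line. Descending.

```bash
python3 -m handwheel '{"hand":[0,0,0,0,0,0,0],"translation":[[0,0,-15],[0,0,-35],[0,0,-50],[0,0,-54],[0,0,-57],[0,0,-60],[0,0,-60]],"turn":[[0,0,0],[0,0,0],[0,0,0],[0,0,0],[0,0,0],[0,0,0],[0,0,0]]}'
python3 -m handwheel '{"hand":[0,0,0,0],"translation":[[0,0,-2],[0,0,-4],[0,0,-5],[0,0,-5]],"turn":[[0,0,0],[0,0,0],[0,0,0],[0,0,0]]}'
python3 - <<'E'
from h import *
snap('scene','s4');snap('side','d4')
a=cv2.imread('pics/s4.png')[170:260,300:405]; b=cv2.imread('pics/d4.png')[100:190,185:290]
f=lambda x:cv2.resize(x,(400,342),interpolation=2)
cv2.imwrite('pics/c4.png',cv2.hconcat([f(a),f(b)])); o=robot.get_obs(); print(o['position'],o['ft_force'],o['moment'])
E
```

```text
time: 8.65
position: [0.5762, 0.1002, 0.1676]
tool_rot: [-0.055, 0.998, -0.0, 0.0]
ft_force: [0.6, 0.1, -2.5]
grip_width: 0.0131
grip_force: 55.0
time: 8.98
position: [0.5758, 0.1004, 0.1625]
tool_rot: [-0.056, 0.998, -0.0, 0.0]
ft_force: [0.2, -0.7, -2.3]
grip_width: 0.0136
grip_force: 55.0
[0.57588158 0.10036451 0.16255449] [ 0.90769189  0.06528071 -1.76579053] [0.02241195 0.01470754 0.02933576]
```

View pics/c4.png

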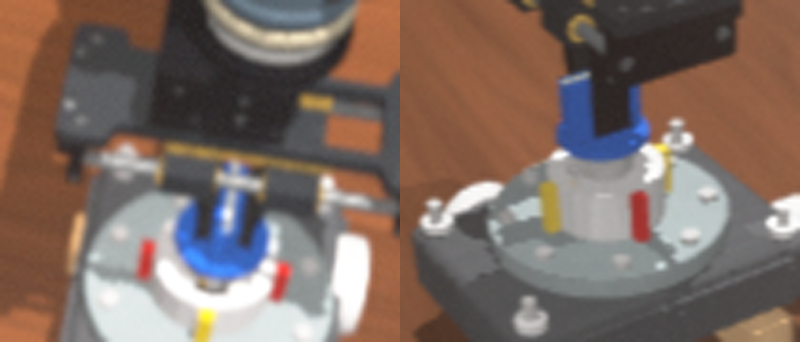

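The stub has entered the bore with no contact force. Continuing down through the slots.

```bash
python3 -m handwheel '{"hand":[0,0,0,0,0],"translation":[[0,0,-2],[0,0,-4],[0,0,-6],[0,0,-8],[0,0,-8]],"turn":[[0,0,0],[0,0,0],[0,0,0],[0,0,0],[0,0,0]]}'
python3 -m handwheel '{"hand":[0,0,0,0,0],"translation":[[0,0,-2],[0,0,-4],[0,0,-6],[0,0,-6],[0,0,-6]],"turn":[[0,0,0],[0,0,0],[0,0,0],[0,0,0],[0,0,0]]}'
```

```text
time: 9.5
position: [0.5755, 0.1003, 0.1538]
tool_rot: [-0.056, 0.998, 0.0, -0.001]
ft_force: [0.1, 1.2, -2.7]
grip_width: 0.0132
grip_force: 55.0
time: 9.92
position: [0.5759, 0.1003, 0.1488]
tool_rot: [-0.056, 0.998, -0.0, 0.0]
ft_force: [-1.1, 0.4, 4.6]
grip_width: 0.0133
grip_force: 55.0
```

Spring contact at the expected height, so the lugs are in the slots. Pressing to the flange.

```bash
python3 -m handwheel '{"hand":[0,0,0,0,0],"translation":[[0,0,-1.5],[0,0,-3],[0,0,-4.5],[0,0,-4.5],[0,0,-4.5]],"turn":[[0,0,0],[0,0,0],[0,0,0],[0,0,0],[0,0,0]]}'
python3 -m handwheel '{"hand":[0,0,0,0],"translation":[[0,0,-1],[0,0,-1.5],[0,0,-1.5],[0,0,-1.5]],"turn":[[0,0,0],[0,0,0],[0,0,0],[0,0,0]]}'
```

```text
time: 10.33
position: [0.5761, 0.1002, 0.1443]
tool_rot: [-0.056, 0.998, -0.0, 0.0]
ft_force: [-1.7, -1.0, 6.4]
grip_width: 0.0138
grip_force: 55.0
time: 10.67
position: [0.5761, 0.1002, 0.1443]
tool_rot: [-0.056, 0.998, -0.0, 0.001]
ft_force: [-3.7, -0.3, 13.9]
grip_width: 0.0134
grip_force: 55.0
```

Flange seated: z stalls at 0.1443 while the force rises to 14 N. Now the clockwise twist while pressing.

```bash
python3 -m handwheel '{"hand":[0,0,0,0,0,0,0,0],"translation":[[0,0,0],[0,0,0],[0,0,0],[0,0,0],[0,0,0],[0,0,0],[0,0,0],[0,0,0]],"turn":[[0,0,-0.05],[0,0,-0.13],[0,0,-0.21],[0,0,-0.29],[0,0,-0.37],[0,0,-0.45],[0,0,-0.5],[0,0,-0.5]]}'
python3 - <<'E'
from h import *
o=robot.get_obs(); print(o['position'],o['ft_force'],o['moment'],2*np.arctan2(o['tool_rot'][1],o['tool_rot'][0])-np.pi/2)
E
```

```text
time: 11.33
position: [0.577, 0.0993, 0.1442]
tool_rot: [0.193, 0.981, -0.001, 0.002]
ft_force: [-1.9, -2.5, 13.6]
grip_width: 0.0138
grip_force: 55.0
[0.57703243 0.09925724 0.14424641] [-1.88000326 -2.53055779 13.62209494] [-0.59765718  0.63781557  0.05952781] 1.1813737733224965
```

```bash
python3 -m handwheel '{"hand":[0,0,0,0,0,0,0,0,0,0,0,0],"translation":[[0,0,-0.3],[0,0,-0.3],[0,0,-0.3],[0,0,-0.3],[0,0,-0.3],[0,0,-0.3],[0,0,-0.3],[0,0,-0.3],[0,0,-0.3],[0,0,-0.3],[0,0,-0.3],[0,0,-0.3]],"turn":[[0,0,-0.08],[0,0,-0.17],[0,0,-0.26],[0,0,-0.35],[0,0,-0.44],[0,0,-0.53],[0,0,-0.62],[0,0,-0.71],[0,0,-0.8],[0,0,-0.88],[0,0,-0.95],[0,0,-0.95]]}'
python3 - <<'E'
from h import *
o=robot.get_obs(); print(o['position'],o['ft_force'],o['moment'],2*np.arctan2(o['tool_rot'][1],o['tool_rot'][0])-np.pi/2)
E
```

```text
time: 12.33
position: [0.5762, 0.0988, 0.1443]
tool_rot: [0.621, 0.784, -0.001, 0.002]
ft_force: [-4.8, -4.4, 15.8]
grip_width: 0.0135
grip_force: 55.0
[0.57623508 0.09877925 0.14425936] [-4.75909814 -4.44253136 15.81766339] [-0.79958031  0.95731311  0.13522109] 0.2315194235000113
```

```bash
python3 -m handwheel '{"hand":[0,0,0,0,0,0],"translation":[[0,0,0],[0,0,0],[0,0,0],[0,0,0],[0,0,0],[0,0,0]],"turn":[[0,0,-0.05],[0,0,-0.1],[0,0,-0.14],[0,0,-0.16],[0,0,-0.16],[0,0,-0.16]]}'
python3 - <<'E'
from h import *
o=robot.get_obs(); print(o['position'],o['ft_force'],o['moment'],2*np.arctan2(o['tool_rot'][1],o['tool_rot'][0])-np.pi/2)
E
```

```text
time: 12.83
position: [0.5761, 0.0988, 0.1443]
tool_rot: [0.68, 0.733, -0.001, 0.001]
ft_force: [-4.9, -5.5, 17.0]
grip_width: 0.014
grip_force: 55.0
[0.5760741  0.09878733 0.1442839 ] [-4.8998393  -5.49821592 17.03694651] [-0.82206252  1.10517033  0.24792943] 0.07415574526263802
```

```bash
python3 -m handwheel '{"hand":[0,0,0,0,0],"translation":[[0,0,0],[0,0,0],[0,0,0],[0,0,0],[0,0,0]],"turn":[[0,0,-0.03],[0,0,-0.05],[0,0,-0.05],[0,0,-0.05],[0,0,-0.05]]}'
python3 - <<'E'
from h import *
o=robot.get_obs(); print(o['position'],o['ft_force'],o['moment'],2*np.arctan2(o['tool_rot'][1],o['tool_rot'][0])-np.pi/2)
E
```

```text
time: 13.25
position: [0.576, 0.0987, 0.1443]
tool_rot: [0.698, 0.716, -0.001, 0.002]
ft_force: [-4.8, -4.6, 16.8]
grip_width: 0.0134
grip_force: 55.1
[0.57599637 0.09874765 0.14426951] [-4.8257646  -4.64925622 16.82317722] [-0.80974201  1.07199629  0.45539252] 0.02517719197565138
```

The moment about z rose to 0.46 N·m, so the stop has been reached. Checking visually.

Run:
```python
from h import *
for n,f in (('wrist','w5'),('side','d5'),('scene','s5')): snap(n,f)
a=cv2.imread('pics/s5.png')[170:260,300:405]; b=cv2.imread('pics/d5.png')[100:190,185:290]; w=cv2.imread('pics/w5.png')
f=lambda x:cv2.resize(x,(400,342),interpolation=2)
cv2.imwrite('pics/c5.png',cv2.vconcat([cv2.hconcat([f(a),f(b)]),cv2.resize(w[100:280,120:450],(800,250))]))
for k in ('d5','s5','w5'):
    p,d,X=load(k); P=p.astype(int)
    m=(P[...,2]>90)&(P[...,2]-P[...,0]>60)&(P[...,2]-P[...,1]>40)&(np.hypot(X[...,0]-.576,X[...,1]-.099)<.04)&(X[...,2]>.1)
    Q=X[m]; fl=Q[(Q[:,2]<.13)]; print(k,len(Q),'flange z',np.percentile(fl[:,2],[5,50,95]).round(4) if len(fl) else '')
    t=Q[(Q[:,2]>.135)&(Q[:,2]<.155)]
    if len(t)>20: r=cv2.minAreaRect(t[:,:2].astype(np.float32)*1000); print(r)
o=robot.get_obs(); print(o['position'],o['ft_force'],o['moment'])
```

```text
d5 249 flange z [0.1193 0.1228 0.1253]
((573.0914306640625, 80.26182556152344), (10.547506332397461, 18.62015151977539), 42.434226989746094)
s5 0 flange z 
w5 3554 flange z [0.1182 0.1202 0.1234]
((573.9075317382812, 102.87442016601562), (39.50533676147461, 31.650821685791016), 73.7705078125)
[0.57598891 0.09873813 0.14427716] [-5.05858394 -4.31907026 16.96936245] [-0.82617167  1.07125205  0.4600276 ]
```

View pics/c5.png

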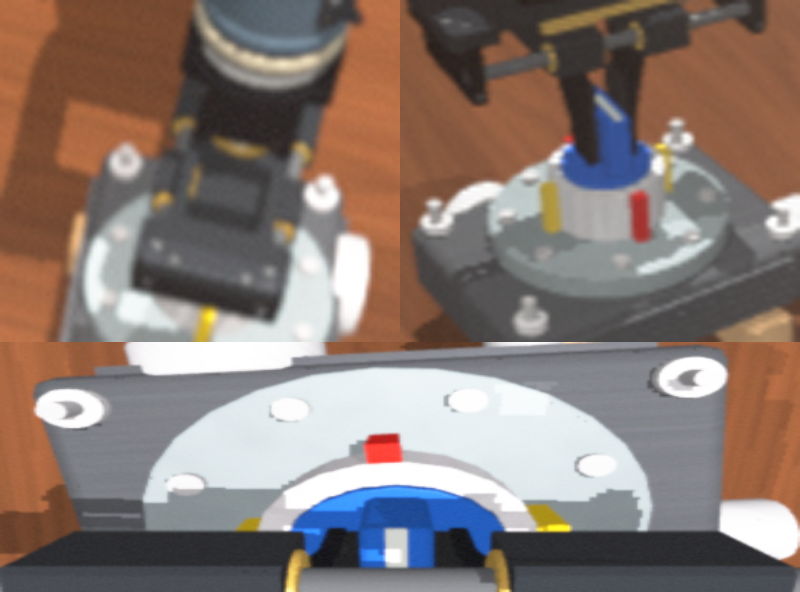

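The side crop shows the flange flat on the rim, with its top at about 0.120–0.121 m against 0.121 expected. The wrist crop shows the handle pointing at the red mark (383 vs 397). The readings are steady, so I'm handing in.

```bash
python3 -c "
from rig import hand_in; print(hand_in())"
```

```text
the job is handed in; nothing more can be done
None
```

I handed the job in with the leftmost blue plug still gripped, its flange pressed onto the neck (about 17 N) and turned clockwise to the valve stop, handle at the red marks; about 13.4 s used, and the piston, bottle and bearing were left alone.

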